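Clamp the plaster finial and latch the cam knob

TASK

Stand the white plaster finial upright in the open bed of the clamping fixture and let go of it. Then turn the orange cam knob clockwise until the sprung latch pin drops into the notch of the brass cam and holds the jaw closed on the finial's foot. Stop as soon as the pin has dropped, never force the cam on against the dropped pin, let go, and leave the bust, cup, mallet and brush where they are.

Things in the scene. Friction and masses are not known exactly. Their poses are not given: they have to be found in the camera images.
- fixture: clamping fixture fixed to the bench: dark steel base plate 155 x 235 x 12 mm; origin on the bench under the bed's centre, z up. The cam knob's upright axis is at its x = 0, y = -125 mm. The latch pin's grey block (top 45 mm above the bench) stands on the knob's +x side; its exact angle about the knob axis differs each time, so the notch angle does too
- bed (a point): centre of the bed floor, 12 mm above the bench, axes as the fixture's. The bed is an opening 70 x 70 mm with sides along x and y: bare aluminium rails 10 mm high at x = +-35 mm, a blue fence 14 mm high at y = +35 mm, the blue jaw pad (top 16 mm above the bed) at y = -35 mm when open
- finial: white plaster finial, about 0.3 kg: square foot 60 x 60 x 16 mm (sides along its x and y), on it a round stem 34 mm in diameter from 24 to 60 mm above the underside, domed top at 70 mm; grip the stem. Origin at the centre of the underside, z up. Any of the four ways round will do
- jaw_pad: blue sprung jaw pad, 56 x 8 x 14 mm; its origin coincides with the fixture's when open and moves 14 mm along the fixture's +y per radian of cam knob until it meets the foot; it slides the foot against the fence, then yields on its spring (3 to 8 N when latched)
- cam_disc: notched brass cam disc, 74 mm in diameter, 12 mm thick, fast to the knob; origin on the knob axis at its underside, 30 mm above the bench. The latch pin rides on its rim. The notch has a square wall that stops the knob springing back, and ahead a sloping wall: once the pin is down there is only about 0.1 rad of free play before turning on forces the pin (over 20 N on the disc is too much)
- knob_grip (a point): point on the knob axis at the height to grip, 68 mm above the bench. The knob is an upright orange bar 46 mm long (along this point's x), 14 mm thick (along y), from 48 to 82 mm above the bench; all else at this end of the fixture is lower than 46 mm. The axes match the fixture's when the knob is at 0 and turn with the knob
- cam_knob (a joint): knob angle, rad: 0 at rest and at the start, grows clockwise seen from above, end stop at 1.85. The notch reaches the pin somewhere between 0.8 and 1.4, different each time. Turning takes 0.05 to 0.2 N m, rising as the jaw grips; let go before the pin has dropped and the knob springs back. It can be done in one grasp
- pin (a joint): travel of the sprung latch pin (level steel pin 8 mm in diameter with a red tail button, pointing at the knob axis), m: about 0 while it rides on the cam's rim, grows towards the knob axis, about 0.006 when fully dropped into the notch. Spring about 5 N; only the notch lets it drop
- bust: bystander: small pale marble bust on a round foot 68 mm in diameter, 133 mm high; origin under its centre
- cup: bystander: grey mixing cup, 72 mm in diameter, 85 mm high; origin under its centre
- mallet: bystander: mallet with wooden handle and black rubber head lying on the bench, 260 mm long along its x; origin under its middle
- brush: bystander: wooden brush lying on the bench, 200 mm long along its x; origin under its middle
Not all that is in view belongs to the job. What is shaped like the finial but pink or red is not meant.

How it is judged (in metres and radians):
On the way, in this order (a step that is already met when the one before it is completed fails the run):
1. the finial stands upright in the bed, released (x of finial in the frame of fixture between -0.0075 and 0.0075 m and y of finial in the frame of fixture between -0.0075 and 0.0075 m and z of finial in the frame of fixture below 0.0145 m and angle between finial's own z axis and vertical below 0.06 rad and contact force between the fingers and finial below 0.1 N), for 0.2 s.
2. the latch pin has dropped at least 4.5 mm, into the notch (value of joint pin above 0.0045 m), for 0.3 s.
At the end, for the whole second after the job is handed in: latch pin down at least 4.5 mm in the notch; finial upright in the bed (underside within 2.5 mm of its floor, tilt under 0.06 rad, within 7.5 mm of its centre line), foot within 3 mm of the fence and pressed by the jaw pad with over 1.5 N, at rest (value of joint pin above 0.0045 m and x of finial in the frame of fixture between -0.0075 and 0.0075 m and y of finial in the frame of fixture between 0.002 and 0.0075 m and z of finial in the frame of fixture below 0.0145 m and angle between finial's own z axis and vertical below 0.06 rad and contact force between jaw_pad and finial above 1.5 N and linear speed of finial below 0.01 m/s); the robot touches nothing.
It fails at once if the cam is forced on against the dropped pin (contact force on the cam disc above 20 N) (contact force between cam_disc and anything else above 20 N).
It fails at once if the bust is moved by more than 30 mm or tipped (distance of bust from where it was at the start of the episode above 0.03 m or angle between bust's own z axis and vertical above 0.4 rad).
It fails at once if the cup is moved by more than 30 mm or tipped (distance of cup from where it was at the start of the episode above 0.03 m or angle between cup's own z axis and vertical above 0.4 rad).
It fails at once if the mallet is moved by more than 30 mm (distance of mallet from where it was at the start of the episode above 0.03 m).
It fails at once if the brush is moved by more than 30 mm (distance of brush from where it was at the start of the episode above 0.03 m).
It also fails if it takes over 64 s, if anything falls off the work surface, if the arm or the gripper's body presses on something with over 40 N, if the wrist force passes 120 N, or if a joint passes its speed limit or range.

ROBOT

A 6-joint arm with a two-finger parallel gripper is mounted at the origin on the work surface. World frame = base frame: x ahead of the robot, y to its left, z up, the work surface at z = 0. Lengths are in mm, angles in rad, forces in N, time in s.
With the tool pointing down it reaches from about 375 to 925 mm from the base axis. Payload 5.7 kg.
Tool frame: the origin (TCP) lies midway between the tips of the shut fingers; the grasp point (between the pads) lies robot.grip_point_offset behind it (robot.grip_point_offset is the distance from the TCP to the grasp point, in mm); z points along the fingers, y is the line along which they close (so a half turn about z gives the same grasp; the last joint's range is limited). The gripper opens to 85 mm and grips with 20 to 120 N. Pads are 22 mm wide; open, the fingers measure 114 mm over their backs; the gripper's body (76 mm by 85 mm) begins 54 mm behind the grasp point. The pads swing forward as they close: fully open they stand 13 mm farther back than shut.
Start: joints at [1.11, 0.359, 1.51, -0, 1.272, -0.115], TCP at [203.361, 564.453, 231.267] pointing down, gripper open.
Joint ranges: [-2.97, 2.97], [-1.01, 2.36], [0.21, 2.38], [-0.96, 4.11], [0.2, 2.71], [-2.98, 2.98]. Speed limits (rad/s): [2.39, 2.39, 3.14, 3.14, 3.14, 3.14].

INTERFACE

Orientations are given as a 3x3 rotation matrix whose columns are the frame's x, y, z axes.
In Python, from rig import robot gives the robot as it stands.
- The arm moves only by the tool step_arm, never from a script. Its argument "moves" is a list of rows, each a list of 3 entries, a list of its own where there are three numbers: the shift along the world's x, y, z in m, then the turn, a rotation vector about the world's x, y, z in rad, then the finger opening in m, from 0 to 0.0854. In form: [[[dx, dy, dz], [rx, ry, rz], gripper], ...]. A call has 1 to 5 rows; each row shifts and turns the commanded pose from where the row before left it; what a row does not reach is not made up. A row lasts 1/10 s, in which the tool goes at most 50 mm and 8.59 degrees, less where a joint would pass 70% of its speed; a pose out of reach is approached as far as the arm can. A call is refused whole if a number of a shift passes 0.05 or a number of a turn 0.15, either way. A call with a gripper value outside its range is refused whole. The fingers move at their own pace and stop on an object; "force" is the grip in N (left out, the last holds). Time passes only in rows, so rows that do not move let the fingers close. It gives the time, the measured TCP pose, the force, the opening and the grip force at its end, in the units of the state.
- robot.observe(): the state, without advancing time (a new reading comes with each control period).
- robot.snapshot(name): name is "side" or "top"; returns a dict with "image" (480x640x3 uint8, blue, green, red), "depth" (480x640 float32, mm along the optical axis (not along the pixel's ray), 0 where there is no reading), "K" (3x3 intrinsics, pixels), "pose" (4x4, takes a point from camera to world coordinates). Camera axes: x right, y down, z forward; pixel columns grow to the right and rows downward; lengths in mm; the calibration is good to about 2 mm. A picture is of the moment at which its call begins.
- robot.close_job(): hands the job in; it is judged then, once.
Trained networks look in a picture, given as the dict that the camera call returned (one of the last four; its "shot" number tells which), for a name from the list of things; names that differ only in an ending like _2 or _b are one class to them, and where a whole thing is asked for, a point or a joint stands for the part that bears it (a point fixed in the world has none). Each returns a list of dicts, best first, with "p" (0 to 1); they miss things now and then, are a little off and sometimes report something else, mostly with a low value. They report only what shows in the picture. A call takes as long as a camera call. They do not tell look-alikes from the thing itself.
- robot.look_for(picture, name): "position" ([x, y, z] in mm, in world coordinates, good to about 4 mm: the middle of the surface that is visible of it).
- robot.trace(picture, name): "pixels" (480x640 bool, what is visible of it).
- robot.mark_of(picture, name): "position" ([x, y, z] in mm, in world coordinates, good to about 4 mm: a listed point, or the origin of a listed thing).
The state is a dict: "time": time; "qpos": joint angles; "joint_velocities": joint speeds; "joint_torque": joint torques, N m; "tool_pos": TCP position; "ee_rot": TCP orientation; "force": force on the tool from outside, world axes, zero at the start; "wrist_torque": the same for the moment, N m; "gripper_width": opening from 0.0 (shut) to 1.0 (fully open); "grasp_force": force on a finger pad.
Only numpy, scipy, OpenCV 4.12 (cv2) and the standard library are available. Lean on these libraries where they do the work, as an engineer would, in place of code of your own. Each camera call takes 0.05 s, during which the arm holds its last target. There are 200 camera calls.

## Working session

There is one attempt and no reset: what is moved stays moved. The work goes in short steps, Python scripts to look and compute and a tool call to move; the robot and the scene stay as the last step left them, time stands still between calls to the robot, and variables do not carry over. Pictures are saved under pics/ and viewed, at most 10 in all, crops included, and the job is handed in when it is done.

Besides the shell and the picture viewer there is one more tool, called after ">>>" as name(argument=value, ...) on one line, values as JSON. step_arm: Moves the arm, as the interface text tells. Its arguments: {"type":"object","properties":{"moves":{"type":"array","items":{"type":"array"}},"force":{"type":"number"}},"required":["moves"]}

```bash
mkdir -p pics; cat > h.py <<'E'
import numpy as np,cv2
from rig import robot
def world(s,u,v,z=None):
    K,T=s["K"],s["pose"]; d=np.linalg.inv(K)@np.array([u,v,1.0])
    if z is None: return (T@np.append(d*s["depth"][int(v),int(u)],1))[:3]
    r=T[:3,:3]@d; o=T[:3,3]; return o+r*(z-o[2])/r[2]
def cloud(s):
    K,T=s["K"],s["pose"]; v,u=np.mgrid[:480,:640]
    d=s["depth"].astype(float); P=np.stack([(u-K[0,2])*d/K[0,0],(v-K[1,2])*d/K[1,1],d],-1)
    return P@T[:3,:3].T+T[:3,3]
E
python3 - <<'E'
from h import *
print(robot.grip_point_offset)
for n in("top","side"):
    s=robot.snapshot(n); cv2.imwrite(f"pics/{n}0.png",s["image"]); print(n,s["pose"].round(3).tolist(),s["K"].tolist())
    for k in("finial","fixture","bed","jaw_pad","knob_grip","cam_disc","pin","bust","cup","mallet","brush"):
        print(k,[(r["position"].round(0).tolist() if hasattr(r["position"],"round") else r["position"],round(r["p"],2)) for r in robot.mark_of(s,k)[:3]])
print(robot.observe())
E
```

```text
18.700000000000003
top [[-0.023, -0.994, 0.103, 380.986], [-0.999, 0.027, 0.029, 21.473], [-0.032, -0.103, -0.994, 1252.641], [0.0, 0.0, 0.0, 1.0]] [[548.8921831503386, 0.0, 318.61298122874666], [0.0, 548.8921831503386, 236.6607962198121], [0.0, 0.0, 1.0]]
finial [([322.1, 335.1, -4.6], 0.97), ([421.0, 433.3, -1.0], 0.87), ([438.5, 285.4, 2.4], 0.84)]
fixture [([500.4, 30.5, 0.3], 0.75), ([483.7, -337.0, -0.3], 0.24)]
bed [([501.6, 30.5, 12.3], 0.74)]
jaw_pad [([501.6, 34.0, 2.4], 0.54)]
knob_grip [([506.6, -95.2, 64.1], 0.63)]
cam_disc [([501.7, -92.1, 32.3], 0.78), ([500.1, 30.5, 0.9], 0.73)]Traceback (most recent call last):
  File "<stdin>", line 6, in <module>
ValueError: it knows: bed, brush, bust, cam_disc, cup, finial, fixture, jaw_pad, knob_grip, mallet
```

```bash
python3 - <<'E'
from h import *
for n in("top","side"):
    s=robot.snapshot(n); cv2.imwrite(f"pics/{n}0.png",s["image"])
    if n=="side": print(n,s["pose"].round(3).tolist(),s["K"][0,0])
    for k in("finial","fixture","bed","knob_grip","cam_disc","bust","cup","mallet","brush"):
        print(k,[(np.round(r["position"]).tolist(),round(r["p"],2)) for r in robot.mark_of(s,k)[:3]])
o=robot.observe();print(o["ee_rot"],o["gripper_width"],o["time"])
E
```

```text
finial [([324.0, 330.0, -4.0], 0.91), ([420.0, 431.0, -1.0], 0.87), ([466.0, 162.0, 0.0], 0.73)]
fixture [([501.0, 28.0, -3.0], 0.61)]
bed [([503.0, 31.0, 12.0], 0.96)]
knob_grip [([504.0, -93.0, 65.0], 0.87), ([718.0, 252.0, 4.0], 0.72), ([484.0, -333.0, 3.0], 0.43)]
cam_disc [([505.0, -92.0, 28.0], 0.81), ([441.0, 283.0, 0.0], 0.51)]
bust [([586.0, 281.0, 1.0], 0.77)]
cup [([489.0, -335.0, -1.0], 0.78)]
mallet [([682.0, -319.0, -1.0], 0.82), ([442.0, 284.0, 3.0], 0.49)]
brush [([717.0, 254.0, 1.0], 0.68)]
side [[0.862, -0.274, 0.426, 74.734], [-0.506, -0.491, 0.709, -726.354], [0.015, -0.827, -0.562, 696.232], [0.0, 0.0, 0.0, 1.0]] 504.91553619145895
finial [([442.0, 281.0, 1.0], 0.96), ([468.0, 160.0, 1.0], 0.89), ([418.0, 438.0, 1.0], 0.8)]
fixture [([504.0, 34.0, 2.0], 0.6)]
bed [([500.0, 34.0, 7.0], 0.89)]
knob_grip [([505.0, -98.0, 70.0], 0.91)]
cam_disc [([500.0, -98.0, 29.0], 0.97)]
bust [([581.0, 280.0, 2.0], 0.59), ([503.0, -95.0, 33.0], 0.41)]
cup [([485.0, -333.0, 3.0], 0.64), ([505.0, 30.0, 3.0], 0.28)]
mallet [([682.0, -324.0, 0.0], 0.56)]
brush [([712.0, 254.0, 3.0], 0.83)]
[[-9.40810769e-01  3.38932285e-01 -5.09200960e-05]
 [ 3.38932289e-01  9.40810763e-01 -1.07439802e-04]
 [ 1.14913568e-05 -1.18338987e-04 -9.99999993e-01]] 0.9970638244840689 1.35
```

View pics/top0.png

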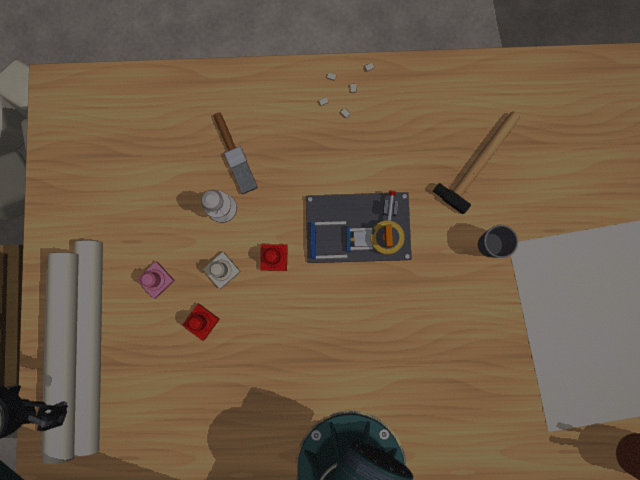

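View pics/side0.png

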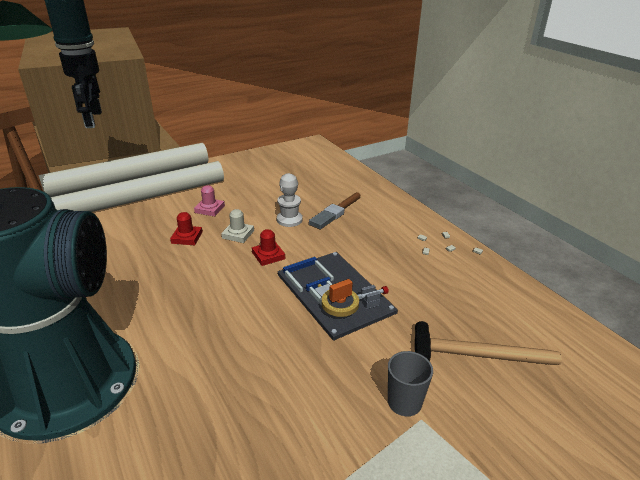

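The finial candidates in the top view are white (221,270), pink (154,280), red (274,258) and red (201,322). Only the white one, at about world (441,283), fits the description. I'll confirm it in a crop and measure from both views.

```bash
cat > m.py <<'E'
from h import *
def rect(P): 
    r=cv2.minAreaRect(P[:,:2].astype(np.float32)); return np.round(r[0],1),np.round(r[1],1),round(r[2],1)
def measure():
  S={}
  for n in("top","side"):
    s=robot.snapshot(n); S[n]=s; C=cloud(s); ok=s["depth"]>0
    hsv=cv2.cvtColor(s["image"],cv2.COLOR_BGR2HSV); H,Sa,V=[hsv[...,i].astype(int) for i in range(3)]
    near=lambda x,y,r:ok&(np.hypot(C[...,0]-x,C[...,1]-y)<r)
    z=C[...,2]
    f=near(441,283,55)&(z>8)
    print(n,"foot",rect(C[f&(z<22)]),"z",np.percentile(C[f][:,2],[5,50,99]).round(1))
    st=C[f&(z>30)&(z<58)]; t=C[f&(z>63)]; print(" dome",t.mean(0).round(1) if len(t) else 0,"stem",rect(st) if len(st) else 0)
    b=ok&(H>100)&(H<130)&(Sa>120)&near(503,30,90)&(z>5)
    nb,lab,stt,ce=cv2.connectedComponentsWithStats(b.astype(np.uint8))
    for i in range(1,nb):
      if stt[i,4]>15: print(" blue",stt[i,4],rect(C[lab==i]),"z",np.median(C[lab==i][:,2]).round(1))
    o=ok&(H>4)&(H<16)&(Sa>190)&near(504,-94,45)&(z>50)
    print(" knob",o.sum(),rect(C[o]),"top",rect(C[o&(z>78)]) if (o&(z>78)).sum()>5 else 0,"zmax",C[o][:,2].max().round(1))
    y=ok&(H>18)&(H<30)&(Sa>120)&near(504,-94,45)&(z>36)&(z<48)
    print(" disc",y.sum(),rect(C[y]),"z",np.median(C[y][:,2]).round(1))
    tr=near(503,-10,170)&(z>7)&(z<16)
    print(" plate",rect(C[tr]))
    rd=ok&((H<4)|(H>175))&(Sa>150)&near(560,-90,60)&(z>20)
    print(" button",C[rd].mean(0).round(1) if rd.sum() else 0)
  return S
E
python3 - <<'E'
from m import *
S=measure()
a=cv2.resize(S["top"]["image"][190:350,120:420],None,fx=2.5,fy=2.5,interpolation=2)
b=cv2.resize(S["side"]["image"][160:345,160:410],None,fx=2.6,fy=2.6,interpolation=2)
cv2.imwrite("pics/c1.png",a);cv2.imwrite("pics/c2.png",b)
E
```

```text
top foot (array([446.1, 286.2]), array([76.4, 60.7]), 39.5) z [12.6 19.5 72. ]
 dome [440.  280.4  67.5] stem (array([440.7, 270.5]), array([30.8, 13. ]), 5.6)
 blue 164 (array([501.9,  70.8]), array([81.8, 10.7]), 1.2) z 26.6
 blue 85 (array([501.6,  -8.7]), array([55.2,  8.4]), 1.7) z 28.6
 knob 130 (array([501.7, -92.6]), array([45. , 16.3]), 2.2) top (array([502.4, -93.7]), array([43.7, 14. ]), 2.2) zmax 87.9
 disc 418 (array([502.2, -94.2]), array([70.9, 71.6]), 88.0) z 42.3
 plate (array([519.7,  -1.6]), array([299.8, 334.8]), 23.8)
 button [ 600.2 -108.9   43.1]
side foot (array([437.4, 279.5]), array([63. , 61.1]), 40.0) z [10.5 22.3 68.2]
 dome [437.6 278.7  66.2] stem (array([436.2, 271. ]), array([20. , 33.6]), 75.1)
 blue 217 (array([499.8,  69.8]), array([13.8, 82.6]), 88.8) z 22.5
 blue 129 (array([5.03e+02, 3.00e-01]), array([59.1, 27.4]), 0.4) z 26.0
 knob 360 (array([501.5, -96. ]), array([46.6, 17.4]), 2.4) top (array([501.8, -94.5]), array([15.1, 46.2]), 89.9) zmax 84.3
 disc 337 (array([498.8, -98.2]), array([65.8, 71.9]), 55.4) z 41.1
 plate (array([526.3,   3.5]), array([168.6, 314.1]), 3.7)
 button [ 599.4 -111.2   39.6]
```

View pics/c1.png

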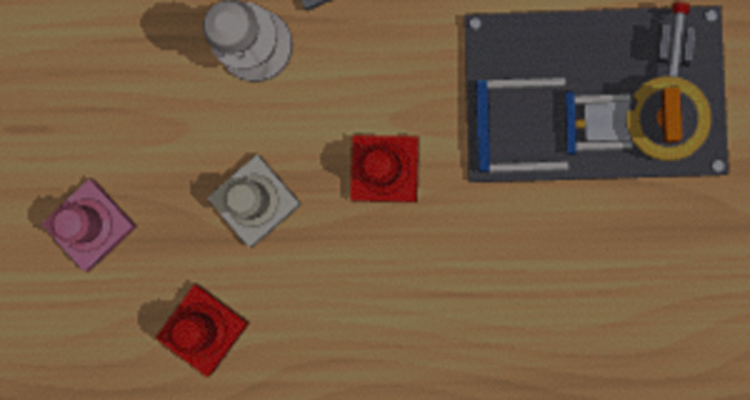

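View pics/c2.png

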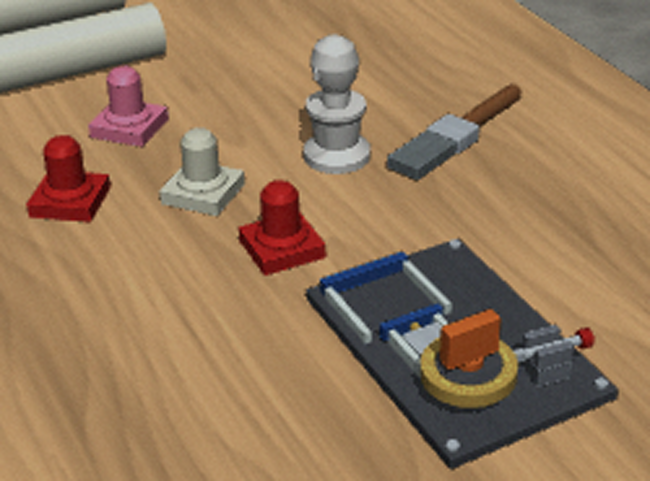

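The crops show the white finial, in c1 at (253,200) and in c2 at (202,170), apart from the pink and red look-alikes. The bed is open with its fence to +y. The finial is at about (440,281) with its foot turned 40°, and the bed is at about (501.3,30.7) turned about 1.2°. Moving above the finial.

>>> step_arm(moves=[[[0.03,-0.0354,0],[0,0,0],0.085],[[0.03,-0.0354,0],[0,0,0],0.085],[[0.03,-0.0354,0],[0,0,0],0.085],[[0.03,-0.0354,0],[0,0,0],0.085],[[0.03,-0.0354,0],[0,0,0],0.085]], force=30)

```text
time: 1.95
tool_pos: [354.3, 386.1, 231.5]
ee_rot: [[-0.941, 0.339, 0.0], [0.339, 0.941, 0.0], [-0.0, 0.0, -1.0]]
force: [0.3, -0.1, -0.3]
gripper_width: 0.994
grasp_force: 0.0
```

>>> step_arm(moves=[[[0.03,-0.0354,0],[0,0,0],0.085],[[0.03,-0.0354,0],[0,0,0],0.085],[[0.027,-0.0354,0],[0,0,0],0.085],[[0,0,-0.04],[0,0,0],0.085],[[0,0,-0.04],[0,0,0],0.085]])

```text
time: 2.45
tool_pos: [443.1, 280.5, 151.8]
ee_rot: [[-0.94, 0.342, 0.004], [0.342, 0.94, 0.002], [-0.004, 0.003, -1.0]]
force: [-0.4, 1.1, -0.5]
gripper_width: 0.994
grasp_force: 0.0
```

```bash
python3 - <<'E'
from m import *
S=measure()
for n,s in S.items():
    print(n,[(np.round(r["position"],1).tolist(),round(r["p"],2)) for r in robot.mark_of(s,"finial")[:3]])
    # plate: dark pixels on z=12 plane
    im=s["image"]; hsv=cv2.cvtColor(im,cv2.COLOR_BGR2HSV)
    m=[r["pixels"] for r in robot.trace(s,"fixture")[:1]][0]
    v,u=np.nonzero(m); P=np.array([world(s,a,b,12) for a,b in zip(u,v)]); print(" plate",rect(P))
o=robot.observe();print(o["tool_pos"],o["qpos"],o["time"])
E
```

```text
top foot (array([439. , 285.2]), array([63.9, 68.2]), 39.9) z [222.7 562.  591.4]
 dome [433.6 280.5 536. ] stem (array([452.4, 268.6]), array([7.5, 3.1]), 39.2)
 blue 161 (array([501.8,  70.2]), array([ 9.3, 81.5]), 88.7) z 26.2
 blue 84 (array([501.4,  -8.6]), array([54.2,  8.2]), 1.8) z 28.7
 knob 118 (array([502. , -93.6]), array([14.8, 44.4]), 89.6) top (array([502.4, -94. ]), array([43.4, 13.8]), 1.4) zmax 88.1
 disc 416 (array([502.4, -94.3]), array([71.1, 71.9]), 88.1) z 42.2
 plate (array([500.1, -12.1]), array([311.3, 300.1]), 67.3)
 button [ 599.8 -108.7   43.1]
side foot (array([438.3, 280.7]), array([63. , 62.2]), 41.7) z [ 20.1 368.8 503.2]
 dome [426.4 255.9 374.2] stem (array([437.1, 271.3]), array([21.3, 34.1]), 79.2)
 blue 217 (array([500.1,  69.4]), array([15.1, 80.4]), 89.1) z 22.9
 blue 130 (array([502.4,  -0.7]), array([59.4, 25.8]), 1.4) z 25.8
 knob 358 (array([500.9, -95.5]), array([16.1, 45.6]), 88.6) top (array([500.5, -94.8]), array([14.6, 44.4]), 88.6) zmax 83.7
 disc 338 (array([498.7, -99.8]), array([65.2, 71.6]), 59.7) z 41.0
 plate (array([526.5,   3. ]), array([167.3, 313.1]), 3.7)
 button [ 598.6 -111.8   39.8]
top [([465.6, 161.8, 2.4], 0.95), ([420.5, 430.8, 3.3], 0.69), ([439.6, 284.6, 1.8], 0.66)]
 plate (array([529.8, -31.5]), array([155.2, 234.5]), 0.3)
side [([328.3, 327.7, -3.8], 0.82), ([467.3, 163.0, 2.3], 0.81), ([420.4, 438.9, -2.5], 0.58)]
 plate (array([524.7, -33.2]), array([159.7, 248.6]), 0.9)
[441.55063835 282.19722411 153.08572443] [ 4.36853573e-01  3.37499646e-01  1.76751083e+00 -6.43149619e-05
  1.03371705e+00 -7.88755029e-01] 2.75
```

>>> step_arm(moves=[[[0,0,-0.04],[0,0,0],0.085],[[0,0,-0.04],[0,0,0],0.085],[[0,0,-0.03],[0,0,0],0.085],[[0,0,-0.012],[0,0,0],0.085],[[0,0,0],[0,0,0],0.085]])

```text
time: 3.25
tool_pos: [440.5, 281.6, 29.3]
ee_rot: [[-0.941, 0.338, -0.0], [0.338, 0.941, -0.0], [0.0, -0.0, -1.0]]
force: [-0.4, -0.1, 0.0]
gripper_width: 0.995
grasp_force: 0.0
```

>>> step_arm(moves=[[[0,0,0],[0,0,0],0.02],[[0,0,0],[0,0,0],0.02],[[0,0,0],[0,0,0],0.02],[[0,0,0],[0,0,0],0.02],[[0,0,0],[0,0,0],0.02]], force=40)

```text
time: 3.75
tool_pos: [441.2, 281.7, 30.6]
ee_rot: [[-0.941, 0.339, 0.002], [0.339, 0.941, 0.001], [-0.002, 0.001, -1.0]]
force: [-2.0, -0.1, 8.4]
gripper_width: 0.382
grasp_force: 39.3
```

>>> step_arm(moves=[[[0,0,0],[0,0,0],0.02],[[0,0,0],[0,0,0],0.02],[[0,0,0],[0,0,0],0.02]])

```text
time: 4.05
tool_pos: [441.2, 281.7, 30.7]
ee_rot: [[-0.941, 0.339, 0.002], [0.339, 0.941, 0.001], [-0.002, 0.001, -1.0]]
force: [-0.7, -0.8, 8.9]
gripper_width: 0.384
grasp_force: 39.3
```

>>> step_arm(moves=[[[0,0,0.02],[0,0,0],0.02],[[0,0,0.03],[0,0,0],0.02],[[0,0,0.04],[0,0,0],0.02],[[0,0,0.03],[0,0,0],0.02],[[0,0,0],[0,0,0],0.02]])

```text
time: 4.55
tool_pos: [443.2, 282.6, 153.6]
ee_rot: [[-0.941, 0.339, 0.008], [0.339, 0.941, 0.004], [-0.006, 0.006, -1.0]]
force: [0.6, 0.1, -2.9]
gripper_width: 0.38
grasp_force: 40.9
```

>>> step_arm(moves=[[[0.01,-0.04,0],[0,0,-0.115],0.02],[[0.01,-0.04,0],[0,0,-0.115],0.02],[[0.01,-0.04,0],[0,0,-0.115],0.02],[[0.01,-0.04,0],[0,0,-0.115],0.02],[[0.01,-0.04,0],[0,0,-0.115],0.02]])

```text
time: 5.05
tool_pos: [489.5, 79.7, 148.2]
ee_rot: [[-0.602, 0.799, -0.002], [0.799, 0.602, -0.0], [0.001, -0.001, -1.0]]
force: [1.0, 0.6, -1.5]
gripper_width: 0.382
grasp_force: 41.0
```

>>> step_arm(moves=[[[0.01,-0.04,0],[0,0,-0.112],0.02],[[0.0,-0.0105,-0.02],[0,0,0],0.02],[[0,0,-0.02],[0,0,0],0.02],[[0,0,0],[0,0,0],0.02],[[0,0,0],[0,0,0],0.02]])

```text
time: 5.55
tool_pos: [499.3, 30.9, 108.6]
ee_rot: [[-0.512, 0.859, -0.003], [0.859, 0.512, 0.0], [0.002, -0.002, -1.0]]
force: [0.6, -0.4, -2.3]
gripper_width: 0.384
grasp_force: 40.9
```

```bash
python3 - <<'E'
from m import *
o=robot.observe();print(o["tool_pos"],o["ee_rot"],o["force"],o["grasp_force"],o["time"])
for n in("top","side"):
    s=robot.snapshot(n); C=cloud(s); im=s["image"]
    cv2.imwrite(f"pics/p_{n}.png",cv2.resize(im[150:330,250:450] if n=="top" else im[190:350,240:420],None,fx=3,fy=3))
    z=C[...,2]; m=(s["depth"]>0)&(np.hypot(C[...,0]-500,C[...,1]-30)<60)&(z>70)&(z<105)
    print(n,rect(C[m]),np.percentile(z[m],[2,50,98]))
    print([(np.round(r["position"],1).tolist(),round(r["p"],2)) for r in robot.mark_of(s,"finial")[:4]])
E
```

```text
[499.27642624  30.90306513 108.55014617] [[-5.12365776e-01  8.58763193e-01 -2.66249668e-03]
 [ 8.58765869e-01  5.12368149e-01  2.50412358e-04]
 [ 1.57922341e-03 -2.15815855e-03 -9.99996424e-01]] [ 0.57946741 -0.42106184 -2.27399782] 40.94253544730378 5.55
top (array([471. ,  42.3]), array([44.3, 13.5]), 72.8) [83.08131174 93.7905245  98.36613855]
[([420.2, 431.9, -1.3], 0.92), ([469.1, 162.5, 1.2], 0.7), ([320.9, 330.4, -4.7], 0.64), ([501.3, 33.8, 81.7], 0.56)]
side (array([499.3,  31.1]), array([62. , 64.3]), 88.6) [ 79.15209861  93.71525205 102.64194301]
[([327.9, 328.7, -3.2], 0.96), ([421.0, 437.6, -1.2], 0.94), ([468.3, 163.7, 2.0], 0.85), ([503.9, 35.1, 77.6], 0.73)]
```

View pics/p_side.png

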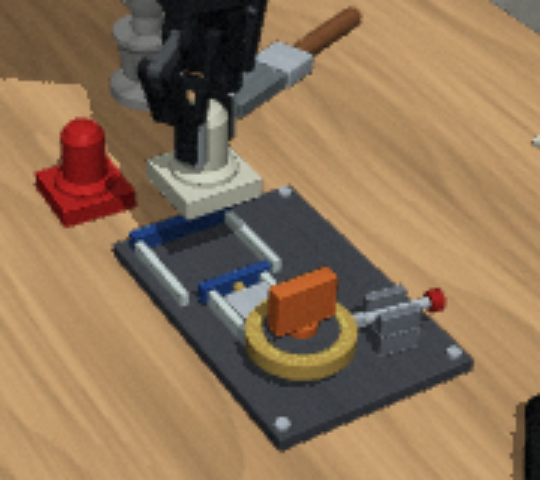

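The foot is square over the bed, with the foot at (205,180) and the opening at (205,250) in the crop. By the two views it sits about 1–2 mm to +y, so I correct that and lower.

>>> step_arm(moves=[[[0.0005,-0.0015,-0.03],[0,0,0],0.02],[[0,0,-0.015],[0,0,0],0.02],[[0,0,-0.008],[0,0,0],0.02],[[0,0,-0.006],[0,0,0],0.02],[[0,0,0],[0,0,0],0.02]])

```text
time: 6.25
tool_pos: [500.9, 29.4, 50.2]
ee_rot: [[-0.513, 0.859, -0.0], [0.859, 0.513, -0.0], [0.0, -0.0, -1.0]]
force: [-0.2, 0.2, -2.6]
gripper_width: 0.379
grasp_force: 41.0
```

>>> step_arm(moves=[[[0,0,-0.003],[0,0,0],0.02],[[0,0,-0.002],[0,0,0],0.02],[[0,0,-0.001],[0,0,0],0.02],[[0,0,0],[0,0,0],0.02]])

```text
time: 6.65
tool_pos: [501.0, 29.2, 44.4]
ee_rot: [[-0.512, 0.859, 0.0], [0.859, 0.512, -0.0], [-0.0, 0.0, -1.0]]
force: [0.2, 0.1, -1.4]
gripper_width: 0.383
grasp_force: 41.0
```

>>> step_arm(moves=[[[0,0,-0.001],[0,0,0],0.02],[[0,0,-0.001],[0,0,0],0.02],[[0,0,0],[0,0,0],0.02]])

```text
time: 6.95
tool_pos: [501.0, 29.3, 42.7]
ee_rot: [[-0.512, 0.859, 0.0], [0.859, 0.512, -0.0], [-0.0, 0.0, -1.0]]
force: [-1.3, -0.2, 3.3]
gripper_width: 0.383
grasp_force: 41.6
```

>>> step_arm(moves=[[[0,0,0],[0,0,0],0.06],[[0,0,0],[0,0,0],0.07],[[0,0,0],[0,0,0],0.085],[[0,0,0],[0,0,0],0.085],[[0,0,0],[0,0,0],0.085]])

```text
time: 7.45
tool_pos: [500.9, 29.2, 42.2]
ee_rot: [[-0.512, 0.859, -0.0], [0.859, 0.512, -0.0], [0.0, -0.0, -1.0]]
force: [0.3, 0.5, 0.7]
gripper_width: 0.993
grasp_force: 0.0
```

>>> step_arm(moves=[[[0,0,0.02],[0,0,0],0.085],[[0,0,0.04],[0,0,0],0.085],[[0,0,0.05],[0,0,0],0.085],[[0,-0.04,0],[0,0,0.12],0.085],[[0,-0.05,0],[0,0,0.15],0.06]])

```text
time: 7.95
tool_pos: [502.6, -55.2, 154.4]
ee_rot: [[-0.717, 0.697, 0.005], [0.697, 0.717, -0.001], [-0.004, 0.002, -1.0]]
force: [0.3, 0.2, -0.4]
gripper_width: 0.852
grasp_force: 0.0
```

>>> step_arm(moves=[[[0,-0.034,0],[0,0,0.15],0.06],[[0,0,0],[0,0,0.15],0.06],[[0,0,0],[0,0,0.15],0.06],[[0,0,0],[0,0,0.15],0.06],[[0,0,0],[0,0,0.15],0.06]])

```text
time: 8.45
tool_pos: [500.9, -89.2, 152.2]
ee_rot: [[-1.0, 0.024, -0.0], [0.024, 1.0, -0.0], [0.0, -0.0, -1.0]]
force: [0.3, 0.3, -0.2]
gripper_width: 0.704
grasp_force: 0.0
```

```bash
python3 - <<'E'
from m import *
o=robot.observe();print(o["tool_pos"],o["ee_rot"].round(3) if hasattr(o["ee_rot"],"round") else o["ee_rot"],o["qpos"],o["gripper_width"],o["time"])
for n in("top","side"):
    s=robot.snapshot(n); im=s["image"]; C=cloud(s)
    cv2.imwrite(f"pics/q_{n}.png",cv2.resize(im[190:350,240:420],None,fx=3,fy=3))
    z=C[...,2]; m=(s["depth"]>0)&(np.hypot(C[...,0]-500,C[...,1]-30)<50)&(z>20)&(z<85)&(im.min(2)>95)
    t=m&(z>72); print(n,m.sum(),rect(C[m&(z<38)]),C[t].mean(0),np.percentile(z[m],[2,98]))
    for k in("finial","bed","knob_grip"): print(k,[(np.round(r["position"],1).tolist(),round(r["p"],2)) for r in robot.mark_of(s,k)[:5] if abs(r["position"][1])<140])
E
```

```text
[500.89496835 -89.19495557 152.17900655] [[-1.     0.024 -0.   ]
 [ 0.024  1.    -0.   ]
 [ 0.    -0.    -1.   ]] [-3.11984783e-01  3.20437013e-01  1.79818907e+00 -1.26846620e-04
  1.02323446e+00 -1.85854336e+00] 0.7037364906788257 8.45
top 677 (array([501.7,  23.1]), array([80.9, 79.6]), 88.6) [498.26545879  28.40219108  79.01432254] [20.81088912 82.69726766]
finial [([501.1, 31.2, 15.3], 0.61)]
bed [([501.3, 31.4, 13.1], 0.97)]
knob_grip [([504.2, -96.4, 64.3], 0.59)]
side 748 (array([500.1,  27.3]), array([94.2, 82. ]), 89.9) [496.47677443  26.22584859  77.35537191] [20.81010698 79.98016187]
finial [([502.0, 32.0, 14.6], 0.93), ([499.8, -94.8, 32.1], 0.43)]
bed [([502.8, 32.2, 10.2], 0.69)]
knob_grip [([503.0, -96.2, 69.2], 0.84)]
```

View pics/q_side.png

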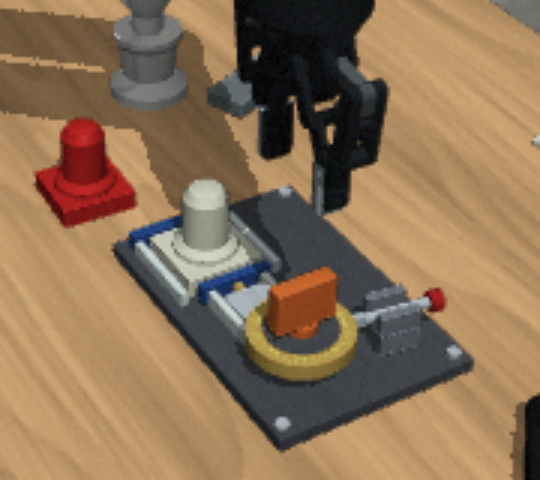

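The finial sits flat in the bed, at (205,240) in the crop, and it's released. Next I descend on the knob.

>>> step_arm(moves=[[[0.001,-0.0058,-0.03],[0,0,0.035],0.06],[[0,0,-0.04],[0,0,0],0.06],[[0,0,-0.022],[0,0,0],0.06],[[0,0,-0.009],[0,0,0],0.06],[[0,0,0],[0,0,0],0.06]], force=30)

```text
time: 9.35
tool_pos: [501.4, -94.6, 50.3]
ee_rot: [[-1.0, -0.004, -0.002], [-0.004, 1.0, 0.001], [0.002, 0.001, -1.0]]
force: [-0.4, -0.2, 0.2]
gripper_width: 0.702
grasp_force: 0.0
```

>>> step_arm(moves=[[[0,0,0],[0,0,0],0.03],[[0,0,0],[0,0,0],0.02],[[0,0,0],[0,0,0],0.005],[[0,0,0],[0,0,0],0.005],[[0,0,0],[0,0,0],0.005]])

```text
time: 9.85
tool_pos: [503.1, -94.5, 52.5]
ee_rot: [[-1.0, -0.004, 0.002], [-0.004, 1.0, 0.0], [-0.002, 0.0, -1.0]]
force: [-1.1, 2.9, 5.2]
gripper_width: 0.16
grasp_force: 32.2
```

>>> step_arm(moves=[[[0,0,0],[0,0,-0.1],0.005],[[0,0,0],[0,0,-0.1],0.005],[[0,0,0],[0,0,-0.1],0.005],[[0,0,0],[0,0,-0.1],0.005],[[0,0,0],[0,0,-0.1],0.005]])

```text
time: 10.35
tool_pos: [503.0, -94.6, 52.5]
ee_rot: [[-0.878, 0.478, 0.002], [0.478, 0.878, -0.0], [-0.002, 0.001, -1.0]]
force: [0.0, 2.2, 5.5]
gripper_width: 0.156
grasp_force: 32.3
```

```bash
cat > b.py <<'E'
from h import *
def state():
    o=robot.observe(); R=np.array(o["ee_rot"]); y=np.degrees(np.arctan2(R[1,1],R[0,1]))
    print("t",o["time"],"turned",round(np.radians(90.25-y),3),"F",np.round(o["force"],1),"T",np.round(o["wrist_torque"],3),"grip",round(o["grasp_force"],1),"pos",np.round(o["tool_pos"],1))
    for n in("top","side"):
        s=robot.snapshot(n); C=cloud(s); hsv=cv2.cvtColor(s["image"],cv2.COLOR_BGR2HSV).astype(int)
        m=(s["depth"]>0)&((hsv[...,0]<4)|(hsv[...,0]>175))&(hsv[...,1]>150)&(np.hypot(C[...,0]-595,C[...,1]+110)<35)&(C[...,2]>20)
        v,u=np.nonzero(m); print(n,m.sum(),u.mean().round(2),v.mean().round(2),world(s,u.mean(),v.mean(),40).round(1))
    return s
E
python3 -c "
from b import *
state()"
```

```text
t 10.35 turned 0.503 F [0.  2.2 5.5] T [0.281 0.118 0.255] grip 32.3 pos [503.  -94.6  52.5]
top 0 nan nan [nan nan nan]
side 32 384.84 289.53 [ 598.5 -112.    40. ]b.py:8: RuntimeWarning: Mean of empty slice.
  v,u=np.nonzero(m); print(n,m.sum(),u.mean().round(2),v.mean().round(2),world(s,u.mean(),v.mean(),40).round(1))
  ret = ret.dtype.type(ret / rcount)
```

>>> step_arm(moves=[[[0,0,0],[0,0,-0.06],0.005],[[0,0,0],[0,0,-0.06],0.005],[[0,0,0],[0,0,-0.06],0.005],[[0,0,0],[0,0,-0.06],0.005],[[0,0,0],[0,0,-0.03],0.005]])

```text
time: 10.95
tool_pos: [502.9, -94.7, 52.5]
ee_rot: [[-0.72, 0.694, 0.002], [0.694, 0.72, -0.0], [-0.002, 0.001, -1.0]]
force: [0.9, 2.7, 6.5]
gripper_width: 0.159
grasp_force: 32.3
```

```bash
sed -i 's/in("top","side")/in("side",)/' b.py; python3 -c "
from b import *
state()"
```

```text
t 10.95 turned 0.771 F [0.9 2.7 6.5] T [0.322 0.109 0.225] grip 32.3 pos [502.9 -94.7  52.5]
side 32 384.84 289.53 [ 598.5 -112.    40. ]
```

>>> step_arm(moves=[[[0,0,0],[0,0,-0.03],0.005],[[0,0,0],[0,0,-0.03],0.005]])

```text
time: 11.2
tool_pos: [502.9, -94.7, 52.5]
ee_rot: [[-0.678, 0.735, 0.002], [0.735, 0.678, -0.0], [-0.002, 0.001, -1.0]]
force: [-0.7, 3.0, 5.7]
gripper_width: 0.154
grasp_force: 32.3
```

```bash
python3 -c "
from b import *
state()"
```

```text
t 11.2 turned 0.83 F [-0.7  3.   5.7] T [0.27  0.171 0.261] grip 32.3 pos [502.9 -94.7  52.5]
side 32 384.84 289.53 [ 598.5 -112.    40. ]
```

>>> step_arm(moves=[[[0,0,0],[0,0,-0.03],0.005],[[0,0,0],[0,0,-0.03],0.005]])

```text
time: 11.45
tool_pos: [502.9, -94.8, 52.5]
ee_rot: [[-0.633, 0.774, 0.002], [0.774, 0.633, -0.0], [-0.001, 0.001, -1.0]]
force: [-0.7, 2.6, 5.9]
gripper_width: 0.159
grasp_force: 32.3
```

```bash
python3 -c "
from b import *
state()"
```

```text
t 11.45 turned 0.89 F [-0.7  2.6  5.9] T [0.241 0.162 0.242] grip 32.3 pos [502.9 -94.8  52.5]
side 31 384.9 289.42 [ 598.8 -111.8   40. ]
```

>>> step_arm(moves=[[[0,0,0],[0,0,-0.03],0.005],[[0,0,0],[0,0,-0.03],0.005]])

```text
time: 11.7
tool_pos: [502.8, -94.7, 52.5]
ee_rot: [[-0.585, 0.811, 0.002], [0.811, 0.585, -0.0], [-0.001, 0.001, -1.0]]
force: [-0.2, 1.4, 6.4]
gripper_width: 0.16
grasp_force: 32.3
```

```bash
python3 -c "
from b import *
state()"
```

```text
t 11.7 turned 0.95 F [-0.2  1.4  6.4] T [0.264 0.194 0.229] grip 32.3 pos [502.8 -94.7  52.5]
side 32 384.84 289.53 [ 598.5 -112.    40. ]
```

>>> step_arm(moves=[[[0,0,0],[0,0,-0.03],0.005],[[0,0,0],[0,0,-0.03],0.005]])

```text
time: 11.95
tool_pos: [502.8, -94.8, 52.5]
ee_rot: [[-0.536, 0.844, 0.002], [0.844, 0.536, -0.0], [-0.001, 0.001, -1.0]]
force: [-0.3, 2.5, 5.5]
gripper_width: 0.161
grasp_force: 32.3
```

```bash
python3 -c "
from b import *
state()"
```

```text
t 11.95 turned 1.01 F [-0.3  2.5  5.5] T [0.26  0.188 0.233] grip 32.3 pos [502.8 -94.8  52.5]
side 31 384.87 289.58 [ 598.4 -112.2   40. ]
```

>>> step_arm(moves=[[[0,0,0],[0,0,-0.03],0.005],[[0,0,0],[0,0,-0.03],0.005]])

```text
time: 12.2
tool_pos: [502.8, -94.7, 52.5]
ee_rot: [[-0.484, 0.875, 0.002], [0.875, 0.484, -0.0], [-0.001, 0.001, -1.0]]
force: [-0.4, 1.2, 5.8]
gripper_width: 0.161
grasp_force: 32.3
```

```bash
python3 -c "
from b import *
state()"
```

```text
t 12.2 turned 1.07 F [-0.4  1.2  5.8] T [0.171 0.235 0.214] grip 32.3 pos [502.8 -94.7  52.5]
side 31 384.84 289.42 [ 598.7 -111.8   40. ]
```

>>> step_arm(moves=[[[0,0,0],[0,0,-0.03],0.005],[[0,0,0],[0,0,-0.03],0.005]])

```text
time: 12.45
tool_pos: [502.8, -94.8, 52.5]
ee_rot: [[-0.431, 0.902, 0.002], [0.902, 0.431, -0.0], [-0.001, 0.001, -1.0]]
force: [0.2, 2.9, 6.2]
gripper_width: 0.156
grasp_force: 32.3
```

```bash
python3 -c "
from b import *
s=state(); cv2.imwrite('pics/t1.png',cv2.resize(s['image'][190:350,240:420],None,fx=3.5,fy=3.5))"
```

```text
t 12.45 turned 1.13 F [0.2 2.9 6.2] T [0.22  0.222 0.281] grip 32.3 pos [502.8 -94.8  52.5]
side 32 384.84 289.53 [ 598.5 -112.    40. ]
```

View pics/t1.png

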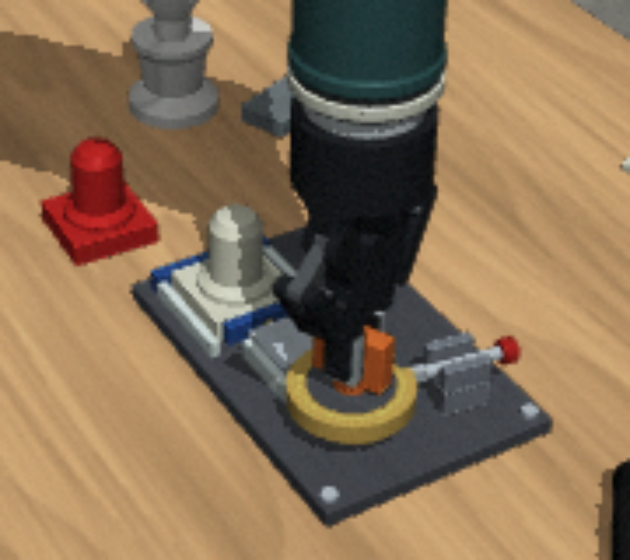

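The knob turns in the grip at (350,360), the jaw has closed on the foot at (255,325), and the button at (507,350) is still out. I carry on in small steps.

>>> step_arm(moves=[[[0,0,0],[0,0,-0.03],0.005],[[0,0,0],[0,0,-0.03],0.005]])

```text
time: 12.7
tool_pos: [502.7, -94.8, 52.5]
ee_rot: [[-0.376, 0.927, 0.002], [0.927, 0.376, -0.0], [-0.001, 0.001, -1.0]]
force: [-1.2, 1.5, 6.5]
gripper_width: 0.158
grasp_force: 32.4
```

```bash
python3 -c "
from b import *
state()"
```

```text
t 12.7 turned 1.19 F [-1.2  1.5  6.5] T [0.281 0.285 0.242] grip 32.4 pos [502.7 -94.8  52.5]
side 31 384.84 289.61 [ 598.3 -112.2   40. ]
```

>>> step_arm(moves=[[[0,0,0],[0,0,-0.03],0.005],[[0,0,0],[0,0,-0.03],0.005]])

```text
time: 12.95
tool_pos: [502.7, -94.8, 52.5]
ee_rot: [[-0.319, 0.948, 0.002], [0.948, 0.319, -0.0], [-0.001, 0.001, -1.0]]
force: [-0.5, 2.1, 5.7]
gripper_width: 0.158
grasp_force: 32.4
```

```bash
python3 -c "
from b import *
state()"
```

```text
t 12.95 turned 1.25 F [-0.5  2.1  5.7] T [0.225 0.254 0.195] grip 32.4 pos [502.7 -94.8  52.5]
side 34 382.38 290.15 [ 592.9 -111.2   40. ]
```

The button has moved about 5.6 mm inward, so the pin is down. I stop turning, wait a moment and check.

>>> step_arm(moves=[[[0,0,0],[0,0,0],0.005],[[0,0,0],[0,0,0],0.005],[[0,0,0],[0,0,0],0.005],[[0,0,0],[0,0,0],0.005]])

```text
time: 13.4
tool_pos: [502.7, -94.8, 52.5]
ee_rot: [[-0.32, 0.947, 0.002], [0.947, 0.32, -0.0], [-0.001, 0.001, -1.0]]
force: [-1.3, 0.9, 6.8]
gripper_width: 0.157
grasp_force: 32.3
```

```bash
python3 -c "
from b import *
state()"
```

```text
t 13.4 turned 1.249 F [-1.3  0.9  6.8] T [0.134 0.329 0.004] grip 32.3 pos [502.7 -94.8  52.5]
side 34 382.38 290.15 [ 592.9 -111.2   40. ]
```

>>> step_arm(moves=[[[0,0,0],[0,0,0],0.02],[[0,0,0],[0,0,0],0.03],[[0,0,0],[0,0,0],0.045],[[0,0,0],[0,0,0],0.05],[[0,0,0],[0,0,0],0.05]])

```text
time: 13.95
tool_pos: [502.0, -94.8, 51.2]
ee_rot: [[-0.32, 0.947, -0.0], [0.947, 0.32, 0.0], [0.0, -0.0, -1.0]]
force: [0.4, -0.7, 0.0]
gripper_width: 0.584
grasp_force: 0.0
```

>>> step_arm(moves=[[[0,0,0.01],[0,0,0],0.05],[[0,0,0.03],[0,0,0],0.05],[[0,0,0.04],[0,0,0],0.05],[[0,0,0.05],[0,0,0],0.05],[[0,0,0.03],[0,0,0],0.05]])

```text
time: 14.45
tool_pos: [503.2, -95.2, 215.4]
ee_rot: [[-0.32, 0.947, 0.004], [0.947, 0.32, -0.001], [-0.003, 0.003, -1.0]]
force: [1.0, -0.2, -1.2]
gripper_width: 0.586
grasp_force: 0.0
```

```bash
python3 -c "
from b import *
s=state(); cv2.imwrite('pics/t2.png',cv2.resize(s['image'][190:350,240:420],None,fx=3.5,fy=3.5))"
```

```text
t 14.45 turned 1.249 F [ 1.  -0.2 -1.2] T [-0.027 -0.01  -0.016] grip 0.0 pos [503.2 -95.2 215.4]
side 34 382.38 290.15 [ 592.9 -111.2   40. ]
```

View pics/t2.png

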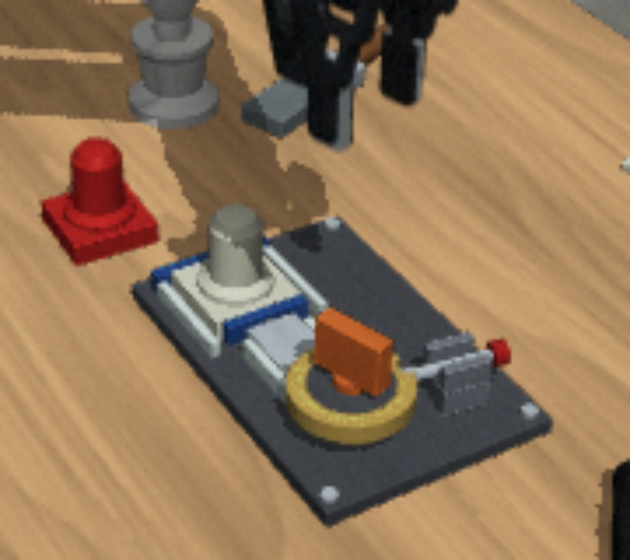

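The knob stays turned at (352,350), the pin button is in at (498,352), and the jaw presses the upright finial against the fence. The arm is clear, so I hand in.

```bash
python3 -c "
from rig import robot
print(robot.close_job())"
```

```text
the job is handed in; nothing more can be done
None
```

The white finial stands upright in the bed with the jaw closed on its foot and the latch pin dropped at about 1.25 rad; the arm is clear and the job is handed in, though no verdict was returned.

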